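# Unstack the test pieces onto their stands

### The arm

A 7-joint arm with a two-finger parallel gripper is mounted at the origin on a cart in front of the work surface, level with it; the furniture and walls round the work are solid. World frame = base frame: x ahead of the robot, y to its left, z up, the work surface at z = 0. Lengths are in mm, angles in degrees, forces in N, time in s.
With the tool pointing down it reaches from about 425 to 825 mm from the base axis. Payload 3.6 kg.
Tool frame: the origin (TCP) lies at the very end of the fingers, on their centre line; the grasp point (between the pads) lies robot.hold_point_z behind it (robot.hold_point_z is the distance from the TCP to the grasp point, in mm); z points along the fingers, y is the direction in which the jaws open and shut (so a half turn about z gives the same grasp; the last joint's range is limited). The gripper opens to 85 mm and grips with 20 to 120 N. Pads are 22 mm wide; open, the fingers measure 114 mm over their backs; the gripper's body (76 mm by 85 mm) begins 54 mm behind the grasp point. The pads swing forward as they close: fully open they stand 13 mm farther back than shut.
Start: joints at [-1.518, 35.231, -0.722, 81.555, 0.464, 63.22, -2.315], TCP at [649.969, 0.025, 195.997] pointing down, gripper open.
Joint ranges: [-178.69, 178.69], [-17.37, 117.87], [-77.05, 75.6], [15.02, 138.74], [-78.02, 258.01], [0.78, 113.62], [-162.83, 162.83]. Speed limits (degrees/s): [159.86, 159.86, 180, 180, 180, 180, 180].

### API

Orientations are given as a 3x3 rotation matrix whose columns are the frame's x, y, z axes.
In Python, from bench import robot gives the robot as it stands. The module is installed in compiled form; this text tells all that it offers. Calls block until the motion is done:
- robot.move_to(position, orientation): joint-space move of the TCP to a pose.
- robot.movel(position, rate=150, rot=None, guard=None): straight line of the TCP; rot=None keeps the orientation; rate is the mean speed in mm/s. With guard (N) it stops when the force on the tool has changed by that much, and returns True; else False.
- robot.movej(angles): joint-space move.
- robot.move_gripper(opening, squeeze=None): opening from 0.0 (shut) to 1.0 (fully open); squeeze is the grip in N (None keeps the last); returns when the fingers have stopped.
- robot.sleep(seconds).
- robot.solve_ik(position, orientation): joint angles nearest the present ones, or None.
- robot.state(): the state.
- robot.capture(name): name is "scene" or "side" or "wrist"; returns a dict with "pixels" (480x640x3 uint8, blue, green, red), "fx", "fy", "cx", "cy" (pixels), "rvec" (rotation vector, rad) and "tvec" (3), from world to camera coordinates, as OpenCV has them; the wrist camera has in their place "mount" (4x4, takes a point from camera to tool coordinates, whose origin is the TCP and whose axes are the flange's). Camera axes: x right, y down, z forward; pixel columns grow to the right and rows downward; lengths in mm; the calibration is good to about 2 mm. A picture is of the moment at which its call begins: read the wrist's pose just before it. There is no depth.
A pose or a line that the arm cannot do raises robot.PlanningError and nothing moves.
- robot.job_done(): hands the job in, once; it reports no verdict.
The state is a dict: "t": time; "joints": joint angles; "qvel": joint speeds; "joint_torque": joint torques, N m; "eef_pos": TCP position; "eef_rot": TCP orientation; "wrist_force": force on the tool from outside, world axes, zero at the start; "wrist_torque": the same for the moment, N m; "grip_width": opening from 0.0 (shut) to 1.0 (fully open).
Only numpy, scipy, OpenCV 4.12 (cv2) and the standard library are available. Lean on these libraries where they do the work, as an engineer would, in place of code of your own. Each camera call takes 0.05 s, during which the arm holds its last target. There are 200 camera calls.

### The job

The test pieces were left in one stack. Take it apart and leave each piece standing upright in the middle of its own stand: the long mortar prism lying lengthways on the long rest, the mortar cube on the square plate, the dark steel drum on the large round steel plate and the knobbed weight on the small round steel stand. Let none of the pieces tip over on the way.

Things in the scene. Friction and masses are not known exactly. Their poses are not given: they have to be found in the camera images.
- prism_mid (a point): grey mortar prism, 160 x 40 x 40 mm, 0.54 kg, lying flat on the worktop at the start as the bottom of the stack. Point: its centre, 20 mm above its underside; x along its length, z up. Cube and drum stand on top of it, about 45 mm either side of its middle (which end is which changes).
- cube_mid (a point): grey mortar cube, 50 x 50 x 50 mm, 0.26 kg, standing on one end of the prism. Point: its centre, 25 mm above its underside; x and y square to its side faces, z up. The weight stands on top of it.
- drum_mid (a point): dark steel drum, solid cylinder 49 mm in diameter, 37 mm high, 0.26 kg, standing on the other end of the prism. Point: its centre, 18.5 mm above its underside; z up.
- weight_mid (a point): white-grey metal weight with a knob on top, 0.19 kg, round body 30 mm in diameter and 31 mm high, narrower knob above to 42 mm. It stands on the cube. Point: its centre, 21 mm above its underside; z up, towards the knob.
- long_rest_top (a point): long aluminium rest, 180 x 60 mm, with two black rubber strips across it on which the prism lies, strip tops 12 mm above the worktop. Fixed to the worktop. Point: its middle, at the height of the strip tops; x along its length, z up.
- square_plate_top (a point): square steel plate, 80 x 80 x 12 mm. Fixed to the worktop. Point: centre of its top face, z up.
- round_plate_top (a point): large round steel plate, 80 mm in diameter, 12 mm high. Fixed to the worktop. Point: centre of its top face, z up.
- small_stand_top (a point): small round steel stand, 52 mm in diameter (flat top 48 mm), 12 mm high. Fixed to the worktop. Point: centre of its top face, z up.

How it is judged (in metres and radians):
At the end, for the whole second after the job is handed in: Each piece released, at rest, upright (0.1 rad) on its own stand, neither raised nor off it (-4 to +5 mm), centred within 12 mm (weight 10 mm): prism on long rest, lengths aligned within 0.2 rad; cube on square plate; drum on large round plate; weight on small round stand (horizontal distance between prism_mid and long_rest_top below 0.012 m and z of prism_mid in the frame of long_rest_top between 0.016 and 0.025 m and angle between each of prism_mid, cube_mid, drum_mid, weight_mid's own z axis and vertical below 0.1 rad and linear speed of each of prism, cube, drum, weight below 0.02 m/s and angle between the x axis of prism_mid and the x axis of long_rest_top, either way round below 0.2 rad and horizontal distance between cube_mid and square_plate_top below 0.012 m and z of cube_mid in the frame of square_plate_top between 0.021 and 0.03 m and horizontal distance between drum_mid and round_plate_top below 0.012 m and z of drum_mid in the frame of round_plate_top between 0.0145 and 0.0235 m and horizontal distance between weight_mid and small_stand_top below 0.01 m and z of weight_mid in the frame of small_stand_top between 0.017 and 0.026 m); the robot touches nothing.
It fails at once if the prism tips over (more than 0.7 rad) (angle between prism_mid's own z axis and vertical above 0.7 rad).
It fails at once if the cube tips over (more than 0.7 rad) (angle between cube_mid's own z axis and vertical above 0.7 rad).
It fails at once if the drum tips over (more than 0.7 rad) (angle between drum_mid's own z axis and vertical above 0.7 rad).
It fails at once if the weight tips over (more than 0.7 rad) (angle between weight_mid's own z axis and vertical above 0.7 rad).
It also fails if it takes over 120 s, if anything falls off the work surface, if the arm or the gripper's body presses on something with over 40 N, if the wrist force passes 120 N, or if a joint passes its speed limit or range.

## Working session

There is one attempt and no reset: what is moved stays moved. The work goes in short steps, each a Python script; the robot and the scene stay as the last script left them, time stands still between calls to the robot, and variables do not carry over. Pictures are saved under pics/ and viewed, about 12 in all and at most 16, crops included, and the job is handed in when it is done.

```bash
mkdir -p pics; python3 - <<'E'
from bench import robot
import cv2,numpy as np
for n in ["scene","side","wrist"]:
    c=robot.capture(n); cv2.imwrite(f"pics/{n}0.png",c["pixels"])
    print(n,{k:(np.round(np.array(v),3).tolist()) for k,v in c.items() if k!="pixels"})
print(robot.hold_point_z, robot.state())
E
```

```text
scene {'fx': 472.559, 'fy': 472.559, 'cx': 319.682, 'cy': 242.174, 'rvec': [2.172, -0.519, 0.253], 'tvec': [-428.123, 247.485, 748.138]}
side {'fx': 558.353, 'fy': 558.353, 'cx': 326.605, 'cy': 247.07, 'rvec': [0.561, -2.571, 1.339], 'tvec': [494.755, 175.953, 912.853]}
wrist {'fx': 375.867, 'fy': 375.867, 'cx': 321.695, 'cy': 235.426, 'mount': [[0.0, -0.96, -0.279, 72.077], [1.0, 0.0, 0.001, -0.254], [-0.0, -0.279, 0.96, -178.095], [0.0, 0.0, 0.0, 1.0]]}
18.700000000000003 {'t': 0.15, 'joints': array([-1.5201468 , 35.27553598, -0.72128764, 81.61842973,  0.46456799,
       63.22094073, -2.31539474]), 'qvel': array([ 0.07490146, -0.21978605, -0.02712715, -0.23303396, -0.02094403,
       -0.07997421,  0.01709228]), 'joint_torque': array([ 9.62922204e-04, -4.69657230e+01,  2.59976937e-01, -1.71251339e+01,
        1.01253757e-02,  7.07855565e-03,  2.07303725e-05]), 'eef_pos': array([6.49353276e+02, 1.68778253e-02, 1.95126024e+02]), 'eef_rot': array([[-6.52833826e-05,  9.99998087e-01, -1.95469310e-03],
       [ 9.99999997e-01,  6.52042404e-05, -4.05519902e-05],
       [-4.04244584e-05, -1.95469574e-03, -9.99998089e-01]]), 'wrist_force': array([0.2604299 , 0.02878415, 0.15238723]), 'wrist_torque': array([ 0.00483869,  0.04603494, -0.04654302]), 'grip_width': 1.002271056588336}
```

View pics/scene0.png

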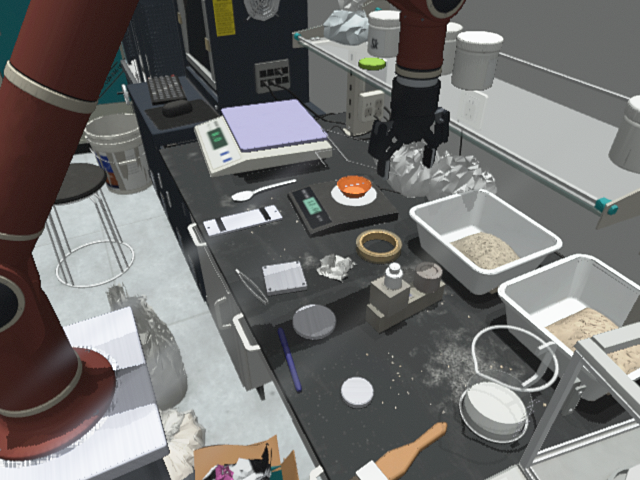

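View pics/side0.png

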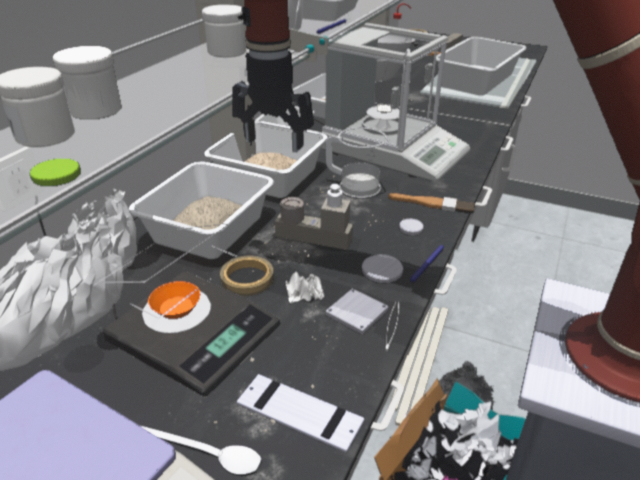

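View pics/wrist0.png

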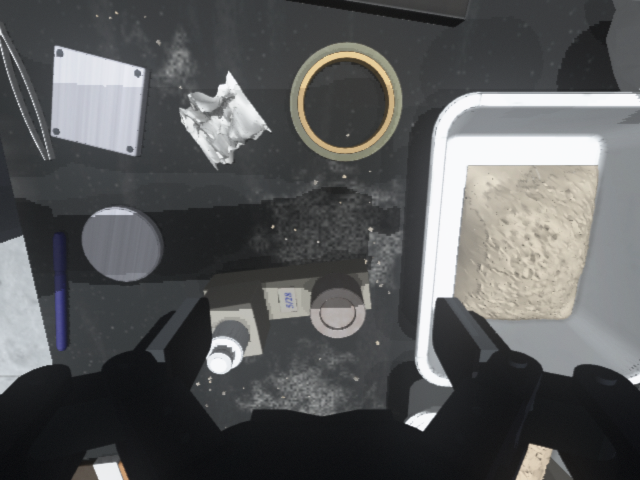

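The scene view shows the stack: prism about (403,305), cube with the weight at (393,275) and drum at (428,272). The long rest is at (243,219), the square plate at (284,277), the round plate at (314,322) and the small stand at (357,391). The side view agrees. In the wrist view, the square plate is at (98,100), the round plate at (122,243), the knob at (220,362) and the drum at (338,312).

```bash
cat > h.py <<'E'
from bench import robot
import cv2,numpy as np
def cam(c,st=None):
    K=np.array([[c["fx"],0,c["cx"]],[0,c["fy"],c["cy"]],[0,0,1]])
    if "mount" in c:
        T=np.eye(4);T[:3,:3]=st["eef_rot"];T[:3,3]=st["eef_pos"];T=np.linalg.inv(T@np.array(c["mount"]))
        return K,T[:3,:3],T[:3,3]
    return K,cv2.Rodrigues(np.array(c["rvec"],float))[0],np.array(c["tvec"],float).ravel()
def ray(C,px,z):
    K,R,t=C; d=R.T@np.linalg.inv(K)@[px[0],px[1],1]; o=-R.T@t
    return o+d*(z-o[2])/d[2]
def proj(C,p):
    K,R,t=C; q=K@(R@np.asarray(p,float)+t); return q[:2]/q[2]
def rot(a): # tool down, jaw axis (y) at angle a deg from world x
    a=np.radians(a); y=np.array([np.cos(a),np.sin(a),0]); z=np.array([0,0,-1.]); return np.column_stack([np.cross(y,z),y,z])
def shot(n,f=None):
    st=robot.state(); c=robot.capture(n)
    if f: cv2.imwrite("pics/"+f,c["pixels"])
    return cam(c,st),c["pixels"]
E
python3 - <<'E'
from h import *
C={n:shot(n)[0] for n in ["scene","side","wrist"]}
M=[("square","wrist",(98,100),12),("square","scene",(284,277),12),("square","side",(358,309),12),
("round","wrist",(122,243),12),("round","scene",(314,321),12),("round","side",(383,267),12),
("small","scene",(357,390),12),("small","side",(411,225),12),
("rest","scene",(243,219),10),("rest","side",(300,409),10),
("restA","side",(254,391),12),("restB","side",(333,424),12),("restA","scene",(275,213),12),("restB","scene",(220,226),12),
("drum","wrist",(338,312),77),("drum","side",(292,203),77),("drum","scene",(429,268),77),
("knob","wrist",(220,362),132),("knob","side",(335,187),132),("knob","scene",(394,267),132),
("prismBL","wrist",(210,277),40),("prismBR","wrist",(367,258),40)]
for n,c,p,z in M: print(n,c,ray(C[c],p,z).round(1))
for q in [(56,46),(146,69),(138,156),(51,129)]: print("sqc",ray(C["wrist"],q,12).round(1))
for q in [(253,305),(260,353)]: print("cubec",ray(C["wrist"],q,90).round(1))
E
```

```text
square wrist [446.4  94.7  12. ]
square scene [441.4  84.9  12. ]
square side [439.6  95.2  12. ]
round wrist [448.  -41.2  12. ]
round scene [442.2 -51.1  12. ]
round side [441. -39.  12.]
small scene [ 437.5 -214.    12. ]
small side [ 436.9 -206.5   12. ]
rest scene [437.7 323.2  10. ]
rest side [435.8 330.1  10. ]
restA side [511.9 330.6  12. ]
restB side [381.4 335.3  12. ]
restA scene [514.6 309.5  12. ]
restB scene [379.4 317.4  12. ]
drum wrist [663.7 -83.9  77. ]
drum side [660.1 -83.3  77. ]
drum scene [665.7 -83.5  77. ]
knob wrist [574.  -96.1 132. ]
knob side [567.9 -91.6 132. ]
knob scene [ 568.3 -103.5  132. ]
prismBL wrist [542.7 -66.4  40. ]
prismBR wrist [692.  -47.1  40. ]
sqc [417.1 139.2  12. ]
sqc [493.3 120.7  12. ]
sqc [475.9  44.9  12. ]
sqc [398.7  69.4  12. ]
cubec [592.4 -70.6  90. ]
cubec [ 596.1 -116.3   90. ]
```

```bash
python3 - <<'E'
from h import *
ims=[]
V={"stack":((617,-55,230),8),"square":((450,130,200),0),"rest":((455,362,220),0),"round":((450,-8,200),0),"small":((450,-175,200),0)}
tgt={"square":(443,92),"round":(444,-42),"small":(437,-210),"rest":(437,326)}
for n,(p,a) in V.items():
    robot.move_to(p,rot(a)); robot.sleep(.3)
    C,im=shot("wrist",n+"1.png")
    print(n,robot.state()["t"],robot.state()["eef_pos"].round(1),proj(C,[*tgt.get(n,(617,-90)),12]).round())
    np.save(n+"_C.npy",np.array([C[0],C[1],np.column_stack([C[2]]*3)]))
    if n in tgt:
        g=cv2.cvtColor(im,cv2.COLOR_BGR2GRAY); _,b=cv2.threshold(g,110 if n!="round" else 85,255,0)
        b=cv2.morphologyEx(b,cv2.MORPH_CLOSE,np.ones((25,25)) if n=="rest" else np.ones((5,5)))
        b=cv2.morphologyEx(b,cv2.MORPH_OPEN,np.ones((7,7)))
        cs,_=cv2.findContours(b,cv2.RETR_EXTERNAL,cv2.CHAIN_APPROX_NONE)
        u=proj(C,[*tgt[n],12])
        for c in cs:
            if cv2.contourArea(c)>1500 and cv2.pointPolygonTest(c,tuple(map(float,u)),False)>=0:
                w=np.array([ray(C,q[0],12)[:2] for q in c],np.float32)
                print("  rect",np.round(cv2.minAreaRect(w)[0],1),np.round(cv2.minAreaRect(w)[1],1),round(cv2.minAreaRect(w)[2],1),"ell",np.round(cv2.fitEllipse(w)[0],1),np.round(cv2.fitEllipse(w)[1],1))
                cv2.drawContours(im,[c],-1,(0,0,255),1)
        ims.append(cv2.resize(im,(400,300)))
cv2.imwrite("pics/mont.png",np.vstack([np.hstack(ims[:2]),np.hstack(ims[2:])]))
E
```

```text
stack 1.0417 [617.  -53.9 229.3] [317. 230.]
square 2.375 [450.5 129.5 199.9] [314. 238.]
  rect [443.5  93.3] [79.9 79.3] 76.4 ell [443.6  93.1] [91.3 92.3]
rest 3.65 [455.5 361.  220.2] [304. 230.]
  rect [374.  295.7] [465.  522.2] 76.4 ell [371.6 315.9] [390.2 579.7]
round 5.3833 [450.1  -7.5 199.9] [316. 236.]
  rect [445.  -42.4] [78.4 78.2] 0.1 ell [445.2 -42.8] [78.2 78.8]
small 6.4417 [ 450.3 -174.   200.1] [308. 237.]
  rect [ 438.5 -210.2] [49.  48.7] 0.2 ell [ 438.6 -210.2] [49.5 49.9]
```

View pics/mont.png

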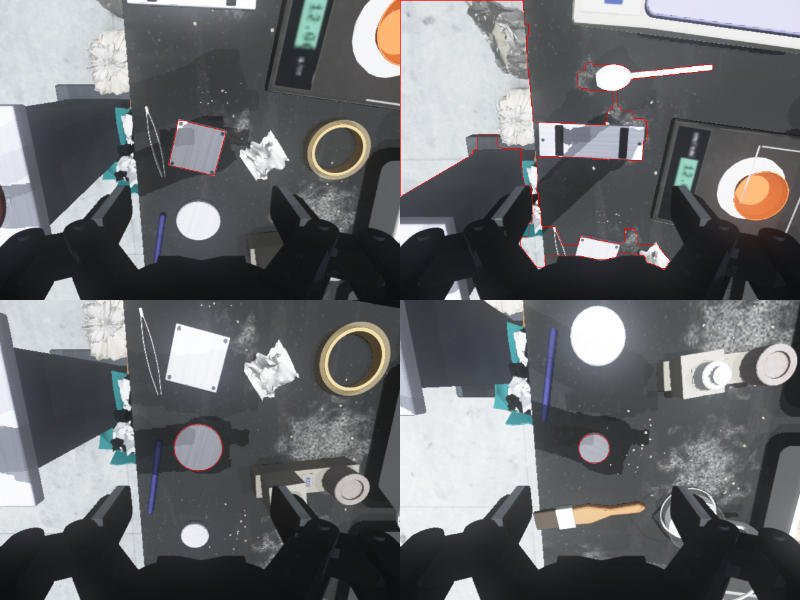

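View pics/stack1.png

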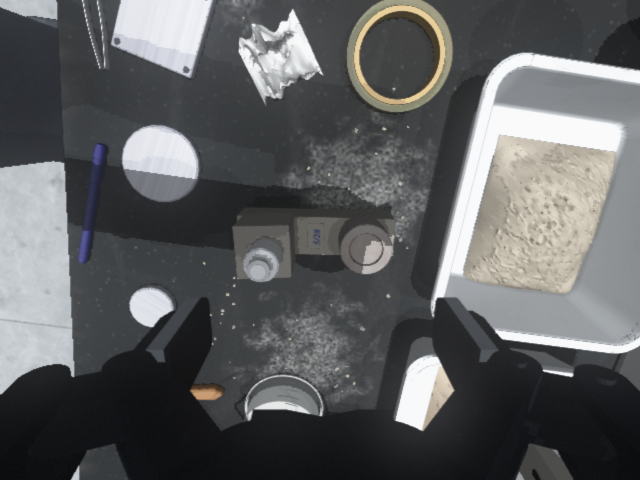

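```bash
python3 - <<'E'
import cv2,numpy as np
a=cv2.imread("pics/stack1.png")[195:295,220:410]; b=cv2.imread("pics/rest1.png")[185:265,210:400]
cv2.imwrite("pics/z.png",np.vstack([cv2.resize(a,None,fx=4,fy=3*4/3,interpolation=2)[:,:],cv2.resize(b,(760,190*1),interpolation=2)]))
E
```

```text
(no output)
```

View pics/z.png

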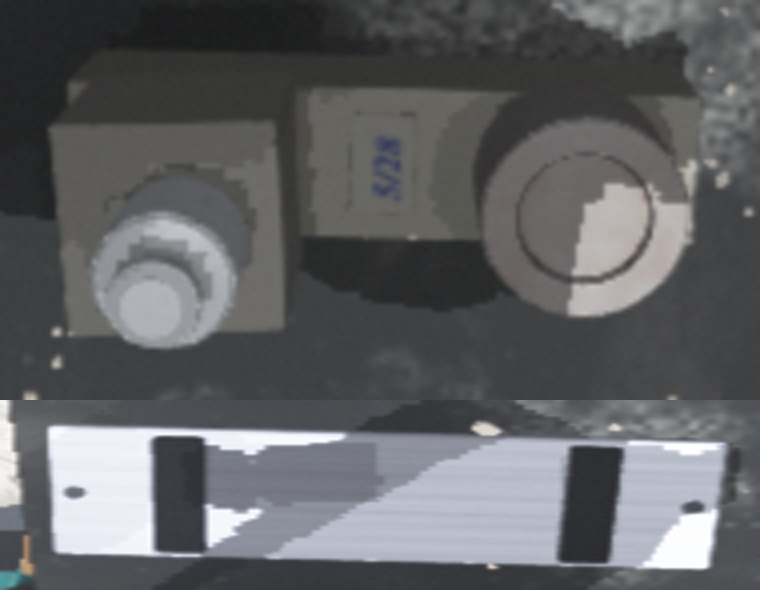

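```bash
python3 - <<'E'
from h import *
def L(n): a=np.load(n+"_C.npy"); return a[0],a[1],a[2][:,0]
C=L("stack")
f=lambda q,z:ray(C,(220+(q[0]+.5)/4-.5,195+(q[1]+.5)/4-.5),z)[:2]
c=np.array([f(q,90) for q in [(50,127),(277,121),(285,328),(68,335)]],np.float32);print("cube",c.round(1).tolist(),c.mean(0),cv2.minAreaRect(c))
dr=f((587,217),77);print("drum",dr,"D",np.linalg.norm(f((482,217),77)-f((692,217),77)))
print("knob",f((151,307),132),"body top",f((165,278),111))
p=np.array([f(q,40) for q in [(300,88),(700,97),(300,237),(480,240)]]);print("prism",p.round(1).tolist())
d=dr-c.mean(0);print("line",np.linalg.norm(d),np.degrees(np.arctan2(d[1],d[0])),(dr+c.mean(0))/2)
R=L("rest")
r=np.array([ray(R,(210+u/4,185+v/2.375),10)[:2] for u,v in [(50,27),(727,43),(710,168),(52,153)]],np.float32)
print("rest",r.mean(0),cv2.minAreaRect(r),[np.degrees(np.arctan2(*(b-a)[::-1])) for a,b in [(r[0],r[1]),(r[3],r[2])]])
s=np.array([ray(R,(210+u/4,185+v/2.375),12)[:2] for u,v in [(180,94),(591,105)]]);print(s.mean(0),np.linalg.norm(s[1]-s[0]))
E
```

```text
cube [[541.2000122070312, -76.4000015258789], [590.0999755859375, -68.0999984741211], [597.5999755859375, -116.0], [548.9000244140625, -124.69999694824219]] [569.4187 -96.3216] ((569.4838256835938, -96.40440368652344), (50.110050201416016, 48.906951904296875), 9.710280418395996)
drum [663.00179531 -84.19962014] D 48.542772897695556
knob [572.24766389 -97.6695483 ] body top [571.89517212 -99.54991383]
prism [[592.1, -72.3], [691.8, -60.3], [596.9, -111.5], [643.0, -105.7]]
line 94.36491906002537 7.380527537331378 [616.21024824 -90.260611  ]
rest [439.2393  329.32318] ((439.0920715332031, 329.3431091308594), (58.48442077636719, 179.41526794433594), 87.54413604736328) [np.float32(-2.4382913), np.float32(-2.455861)]
[439.40459694 329.64118879] 109.30843556492367
```

Measurements agree with each other: cube 50×49 mm, drum 48.5 mm, the rest 179×58 mm and the plates 80/78/49 mm. The layout is:

| Item | x, y (mm) | Yaw (°) |
|---|---|---|
| Weight | (572, -98.5) | – |
| Cube | (569.4, -96.3) | 9.7 |
| Drum | (663, -84.2) | – |
| Prism | (615.5, -90) | 7 |
| Long rest | (439.3, 329.5) | -2.5 |

Next I move the weight.

```bash
cat >> h.py <<'E'
def pick(xy,z,a,op,sq=40,hi=200):
    robot.move_to([*xy,hi],rot(a)); robot.move_gripper(op)
    hit=robot.movel([*xy,z+40],rate=120); hit=robot.movel([*xy,z],rate=50,guard=8)
    print("down",hit,robot.state()["eef_pos"].round(1))
    robot.move_gripper(0.0,squeeze=sq); robot.sleep(.2)
    s=robot.state(); print("grip",round(s["grip_width"],3),s["eef_pos"].round(1))
    zz=s["eef_pos"][2]
    robot.movel([*xy,z+30],rate=50); robot.movel([*xy,hi],rate=150)
    s=robot.state(); print("lift",round(s["grip_width"],3),s["wrist_force"].round(2)); return zz
def place(xy,z,a,op,hi=200):
    robot.move_to([*xy,hi],rot(a)); robot.movel([*xy,z+20],rate=120); robot.sleep(.3)
    hit=robot.movel([*xy,z-4],rate=15,guard=3)
    s=robot.state(); print("placed",hit,s["eef_pos"].round(1),"nominal",round(z,1),s["wrist_force"].round(2),round(s["grip_width"],3))
    robot.move_gripper(op); robot.sleep(.2)
    p=robot.state()["eef_pos"]; robot.movel([p[0],p[1],p[2]+60],rate=80); robot.movel([p[0],p[1],hi],rate=150)
    print("t",robot.state()["t"])
E
python3 - <<'E'
from h import *
z=pick((572,-98.5),93,8,0.75)
place((438.5,-210.2),z-90+12,0,0.65)
robot.move_to((570,-58,230),rot(8)); robot.sleep(.3)
shot("wrist","w2.png"); shot("scene","s2.png")
a=cv2.imread("pics/w2.png"); b=cv2.imread("pics/s2.png")[180:430,230:500]
cv2.imwrite("pics/m2.png",np.hstack([cv2.resize(a[:440],(440,302)),cv2.resize(b,(326,302))]))
E
```

```text
down False [572.3 -98.6  93.3]
grip 0.16 [572.4 -98.5  93.4]
lift 0.158 [ 0.47 -0.42 -2.81]
placed True [ 438.4 -210.1   14.6] nominal 15.4 [ 0.24 -0.4   4.67] 0.161
t 17.6
```

View pics/m2.png

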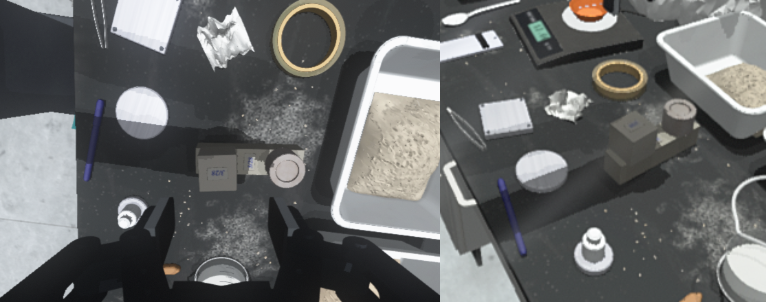

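The weight stands on the small stand: scene crop (594,240), and the wrist view shows it upright. The cube and drum look undisturbed. Next the cube, then the drum.

```bash
python3 - <<'E'
from h import *
z=pick((569.4,-96.3),49,99.7,0.95)
place((443.5,93.2),z-40+12,76.4,0.85)
robot.move_to((620,-50,230),rot(7)); robot.sleep(.3)
shot("wrist","w3.png"); shot("scene","s3.png")
a=cv2.imread("pics/w3.png")[150:310,180:440]; b=cv2.imread("pics/s3.png")[180:430,230:500]
cv2.imwrite("pics/m3.png",np.hstack([cv2.resize(a,(488,300)),cv2.resize(b,(312,300))]))
E
```

```text
down False [569.7 -96.2  49.2]
grip 0.567 [569.8 -96.7  49.8]
lift 0.567 [ 0.26  0.25 -3.05]
placed True [443.4  93.1  21.3] nominal 21.8 [0.7  0.09 4.53] 0.563
t 31.1667
```

View pics/m3.png

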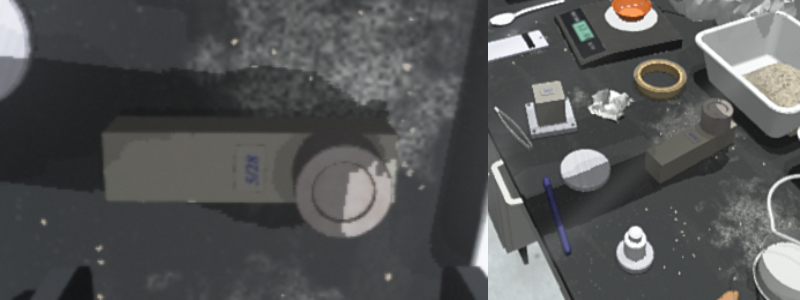

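The cube is central on the square plate, the drum and prism are undisturbed, with the drum at crop (343,190) and the prism's left end at (104,132) to (107,201). Next the drum, after a re-measure.

```bash
python3 - <<'E'
from h import *
C,_=shot("wrist"); f=lambda u,v,z:ray(C,(180+u/1.877,150+v/1.875),z)[:2]
d=f(343,190,77); e=(f(104,132,40)+f(107,201,40))/2
ex=np.array([np.cos(np.radians(7)),np.sin(np.radians(7))]); print("drum",d,"prism",e+80*ex)
assert np.linalg.norm(d-[663,-84.2])<6
xy=(d+[663,-84.2])/2
z=pick(xy,44,97,0.95)
place((445,-42.5),z-40+12,90,0.85)
robot.move_to((616,-50,200),rot(7)); robot.sleep(.3)
shot("wrist","w4.png"); shot("scene","s4.png")
a=cv2.imread("pics/w4.png")[150:310,180:440]; b=cv2.imread("pics/s4.png")[180:430,230:500]
cv2.imwrite("pics/m4.png",np.hstack([cv2.resize(a,(488,300)),cv2.resize(b,(312,300))]))
E
```

```text
drum [662.60738657 -84.30312778] prism [617.27262228 -89.2244971 ]
down False [663.1 -84.2  44.3]
grip 0.0 [662.8 -84.3  44. ]
lift 0.003 [ 0.4   0.53 -0.06]
placed False [445.1 -42.5  12.1] nominal 16.0 [-0.34 -0.08 -0.11] 0.004
t 46.05
```

View pics/m4.png

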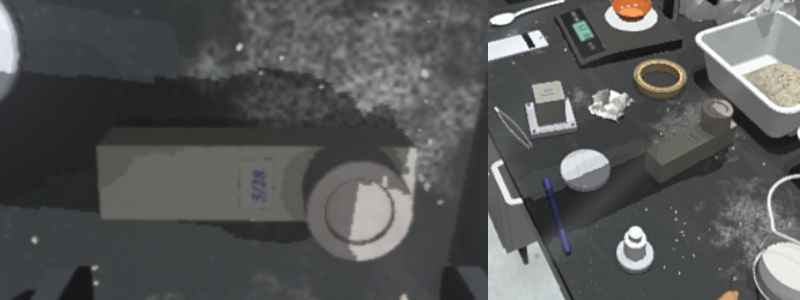

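The drum grasp closed on nothing (grip 0.0), yet the drum is still standing on the prism. I'll repeat the approach with the jaws open and look before closing.

```bash
python3 - <<'E'
from h import *
C,_=shot("wrist"); f=lambda u,v,z:ray(C,(180+u/1.877,150+v/1.875),z)[:2]
d=f(359,211,77); print("drum",d)
e=(f(97,147,40)+f(101,219,40))/2
ex=np.array([np.cos(np.radians(7)),np.sin(np.radians(7))]); print("prism",e+80*ex)
robot.move_to([*d,200],rot(97)); robot.move_gripper(.95)
robot.movel([*d,84],rate=120); print(robot.movel([*d,44],rate=50,guard=8)); robot.sleep(.3)
s=robot.state(); print(s["eef_pos"],s["grip_width"])
shot("side","sd5.png");shot("scene","sc5.png")
a=cv2.imread("pics/sd5.png")[100:300,200:400]; b=cv2.imread("pics/sc5.png")[180:380,330:530]
cv2.imwrite("pics/m5.png",cv2.resize(np.hstack([a,b]),(800,400)))
E
```

```text
drum [662.74778951 -84.33878643]
prism [616.55482821 -88.97663609]
False
[662.90845253 -84.36216767  44.27894766] 0.9504719605970937
```

View pics/m5.png

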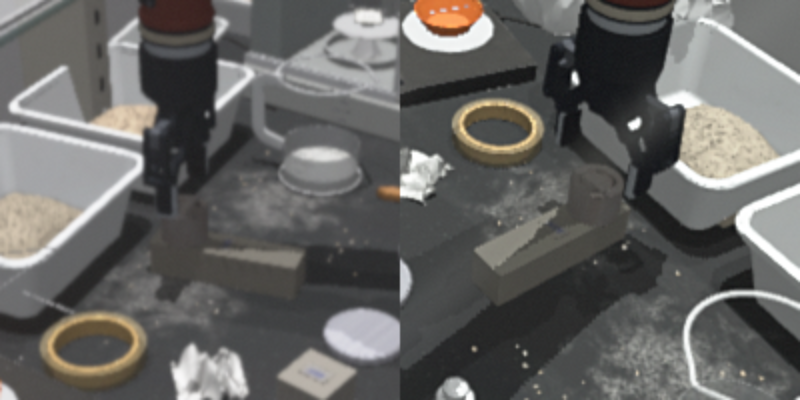

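```bash
python3 - <<'E'
from h import *
S=shot("side")[0];W=shot("scene")[0]
for dy in (40,-40):
  for z in (44,57,65,75,85): print(dy,z,((proj(S,(663-dy*.12,-84+dy,z))-[200,100])*2).round(), ((proj(W,(663-dy*.12,-84+dy,z))-[330,180])*2).round())
E
```

```text
40 44 [169. 252.] [162. 181.]
40 57 [168. 241.] [164. 170.]
40 65 [168. 235.] [165. 164.]
40 75 [168. 226.] [166. 156.]
40 85 [167. 218.] [167. 148.]
-40 44 [196. 213.] [222. 228.]
-40 57 [196. 203.] [224. 218.]
-40 65 [195. 196.] [226. 211.]
-40 75 [195. 188.] [227. 203.]
-40 85 [195. 180.] [229. 195.]
```

The pictures put the open fingertips at z≈87 with the TCP reported at 44. That is about 43 mm above it rather than 13, so the reported TCP lies about 30 mm beyond the real fingertips. This also explains the weight being held by its knob. I'll grasp about 26 mm lower, under guard.

```bash
python3 - <<'E'
from h import *
z=pick((662.8,-84.3),18,97,0.95)
if robot.state()["grip_width"]>.3:
    place((445,-42.5),z-40+12,90,0.85)
robot.move_to((616,-50,200),rot(7)); robot.sleep(.3)
shot("wrist","w6.png"); shot("scene","s6.png")
a=cv2.imread("pics/w6.png")[150:310,180:440]; b=cv2.imread("pics/s6.png")[180:430,230:500]
cv2.imwrite("pics/m6.png",np.hstack([cv2.resize(a,(488,300)),cv2.resize(b,(312,300))]))
E
```

```text
down False [663.1 -84.2  18.3]
grip 0.561 [663.4 -84.4  18.7]
lift 0.557 [ 0.3  -0.02 -1.34]
placed True [445.  -42.5  -9.9] nominal -9.3 [-0.18 -0.54  4.27] 0.559
t 64.2167
```

View pics/m6.png

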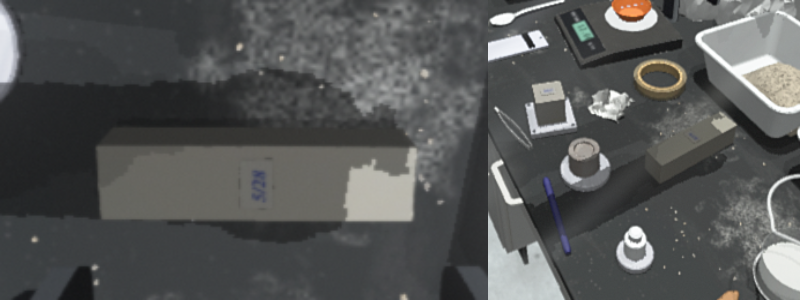

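The drum stands on the round plate at crop (583,150). The prism lies free, with its top corners at (97,147), (416,147), (414,219) and (101,219). Next the prism.

```bash
python3 - <<'E'
from h import *
C,_=shot("wrist")
c=np.array([ray(C,(180+u/1.877,150+v/1.875),40)[:2] for u,v in [(97,147),(416,147),(414,219),(101,219)]],np.float32)
m=c.mean(0); yaw=np.degrees(np.arctan2(*((c[1]+c[2]-c[0]-c[3])[::-1]))); print(m,yaw,cv2.minAreaRect(c)[1])
assert np.linalg.norm(m-[616.5,-89.5])<6
z=pick(m,-18,yaw+90,0.85,sq=60)
if robot.state()["grip_width"]>.3:
    place((439.3,329.4),z+12,87.5,0.75)
C,im=shot("wrist","w7.png")
robot.move_to((450,110,300),rot(0)); robot.sleep(.3); C,im=shot("wrist","w7.png")
np.save("w7.npy",np.array([C[0],C[1],np.column_stack([C[2]]*3)]))
shot("side","sd7.png")
cv2.imwrite("pics/m7.png",np.hstack([cv2.resize(im,(460,345)),cv2.resize(cv2.imread("pics/sd7.png")[130:460,160:480],(335,345))]))
E
```

```text
[616.1972   -89.022095] 6.999559 (160.18893432617188, 38.215824127197266)
down False [616.5 -89.  -17.7]
grip 0.464 [616.6 -89.2 -17.4]
lift 0.459 [-1.35  0.44 -3.89]
placed True [439.3 329.4  -5.4] nominal -5.4 [-0.22 -0.34  5.05] 0.456
t 80.1167
```

View pics/m7.png

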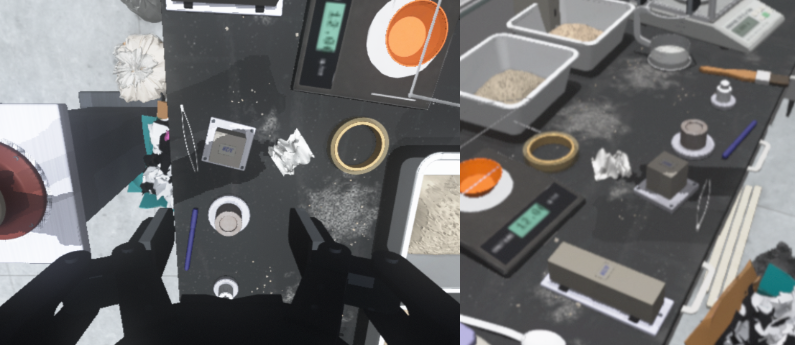

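All four pieces stand on their stands. I'll do one zoomed check of the centring.

```bash
python3 - <<'E'
from h import *
for n,p,a in [("a",(450,40,200),0),("b",(450,-165,200),0),("c",(455,362,220),0)]:
    robot.move_to(p,rot(a)); robot.sleep(.3); C,im=shot("wrist",f"f{n}.png")
    np.save(f"f{n}.npy",np.array([C[0],C[1],np.column_stack([C[2]]*3)]))
I=lambda n,y,x,h,w:cv2.resize(cv2.imread(f"pics/f{n}.png")[y:y+h,x:x+w],(w*2,h*2),interpolation=2)
def L(n): a=np.load(n+".npy"); return a[0],a[1],a[2][:,0]
T={"cube":("fa",(443.5,93.2,62)),"drum":("fa",(445,-42.5,49)),"w":("fb",(438.5,-210.2,54)),"pr":("fc",(439.3,329.4,52))}
o=[]
for k,(n,p) in T.items():
    u=proj(L(n),p); x,y=int(u[0])-100,max(0,int(u[1])-70); print(k,"expected top centre",u.round(1),"origin",x,y)
    o.append(I(n[1],y,x,140,200))
cv2.imwrite("pics/m8.png",np.vstack([np.hstack(o[:2]),np.hstack(o[2:])]))
E
```

```text
cube expected top centre [312.5 151.4] origin 212 81
drum expected top centre [315.  295.2] origin 215 225
w expected top centre [308.6 261. ] origin 208 190
pr expected top centre [305.1 238.8] origin 205 168
```

View pics/m8.png

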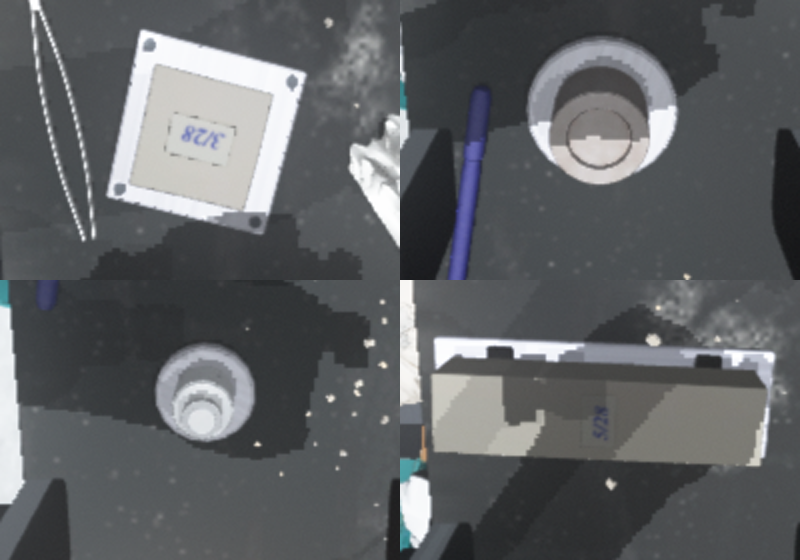

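Each measured top centre lies within about 4 zoomed pixels (about 2 mm) of the expected (201,141): cube (201,137), drum (199,137), weight (202,140) and prism (199,140). All are upright and the arm is clear, so I'm handing in.

```bash
python3 -c "
from bench import robot
print(robot.state()['t']); robot.job_done()"
```

```text
85.8667
the job is handed in; nothing more can be done
```

The stack is apart and each piece stands upright on its own stand. I handed the job in at about 86 s of the 120 s allowed; it reports no verdict.

- **Last checks:** in the final wrist-camera close-ups, all four pieces are upright and released. Their top centres are within about 2 mm of the stand centres. The prism was set down parallel to the long rest and looks lined up in the picture. Every piece was set down to a felt contact within 1 mm of the expected height.
- **First drum grasp missed:** the gripper closed above the drum without moving it. Pictures showed the real fingertips about 30 mm behind the reported TCP. I grasped about 26 mm lower for the drum and used the same correction for the prism.
- **Weight held by its knob:** the same offset explains the narrow grip on the weight, which was carried by its knob rather than its body. It was still placed upright and centred.

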